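# Lock an accessory post into a slotted bench rail against its stop

## Task

Take the red-handled accessory post out of its white holder, put its foot down through the slot of the aluminium rail, slide it along the slot until its collar rests against the blue stop, and give it a quarter turn so that the foot catches under the rail's lips. Leave it standing upright with its collar down on the rail and touching the stop; handle it gently: do not push the stop along the rail or disturb the glassware and the vial rack.

Things in the scene. Friction and masses are not known exactly. Their poses are not given: they have to be found in the camera images.
- post_grip (a point): Loose steel post, about 0.2 kg, 73 mm tall, upright in the holder: centre of its red handle, a flat upright wing 36 mm long (x), 14 mm thick (y), 28 mm high (z up), to be pinched across the 14 mm. A 12 mm stem runs 35 mm down from the handle to the collar
- post_collar (a point): Centre of the underside of the post's round steel collar, 49 mm below post_grip. Collar 40 mm in diameter, 6 mm thick; it rests on the rail's top when the post is home
- post_foot (a point): Centre of the post's rectangular steel foot (hammer head), 60 mm below post_grip: 32 mm long (x, parallel to the red handle's length), 16 mm wide (y), 8 mm thick (z); 7 mm of 12 mm stem between it and the collar
- slot_mid (a point): Middle of the slot's mouth, level with the rail's top (22 mm above the bench). x along the slot towards the stop, y across, z up. Fixed aluminium rail 320 mm long, 46 mm wide, ends closed. Slot 18 mm wide over the full length, lips 4 mm thick; cavity below 40 mm wide, 15 mm deep: the foot enters only lengthwise and turns freely below the lips
- rail_start (a point): Middle of the slot's mouth at the rail's end away from the stop, 160 mm from slot_mid. The blue stop block (24 mm along the slot, 50 across, 14 high) sits on the rail's top, its near face 178 to 263 mm from here towards slot_mid and beyond; just where is not measured. The rail is clear up to it. Lightly clamped, it slips if pushed with more than about 14 N
- holder_top (a point): White plastic holder block, fixed, 80 x 60 x 24 mm: centre of its top face. In it a pocket 19 mm deep, 39 x 23 mm, in which the post's foot hangs, the collar resting on the top face. x is the long direction of the pocket
- dish_mid (a point): Bystander: glass dish, 80 mm across, 16 mm high; its centre, half-way up
- jar_mid (a point): Bystander: amber glass jar with black lid, 52 mm across, 44 mm high; its centre, half-way up
- vialbox_mid (a point): Bystander: grey rack 60 x 90 x 45 mm with small amber vials; its centre, half-way up
Mind the look-alikes: they are no part of the job. What is meant by the part that bears post_grip is not pink, and is the smaller of those in its own colour.

How it is judged:
By the outcome, as a careful person would: the job done as asked, in the order asked, and still so for the second after the job is handed in, with the robot touching nothing.
It also fails if it takes over 58 s, if anything falls off the work surface, if the arm or the gripper's body presses on something with over 40 N, if the wrist force passes 120 N, or if a joint passes its speed limit or range.

## Robot

A 7-joint arm with a two-finger parallel gripper is mounted at the origin on the work surface. World frame = base frame: x ahead of the robot, y to its left, z up, the work surface at z = 0. Lengths are in m, angles in degrees, forces in N, time in s.
With the tool pointing down it reaches from about 0.4 to 0.875 m from the base axis. Payload 4.4 kg.
Tool frame: the origin (TCP) lies on the centre line of the jaws, within the pads' length; the fingertips stand 19 mm ahead of it and the grasp point (between the pads) is the TCP; z points along the fingers, y is the line along which they close (so a half turn about z gives the same grasp; the last joint's range is limited). The gripper opens to 85 mm and grips with 20 to 120 N. Pads are 22 mm wide; open, the fingers measure 114 mm over their backs; the gripper's body (76 mm by 85 mm) begins 54 mm behind the grasp point. The pads swing forward as they close: fully open they stand 13 mm farther back than shut.
Start: joints at [-73.957, 36.005, 2.206, 86.941, -1.547, 57.084, -1.146], TCP at [0.22, 0.612, 0.25] pointing down, gripper open.
Joint ranges: [-175.42, 175.42], [-21.48, 121.26], [-71.46, 75.88], [10.55, 141.38], [-63.04, 243.04], [13.31, 113.54], [-168.57, 168.57]. Speed limits (degrees/s): [147.25, 147.25, 180, 180, 180, 180, 180].

## Interface

Orientations are given as a 3x3 rotation matrix whose columns are the frame's x, y, z axes.
In Python, from bench import observe, read_camera, job_done, find_in, landmark_of gives the robot as it stands.
- The arm moves only by the tool apply_moves, never from a script. Its arguments are lists of equal length, an entry for each row: "travel": the shift along the tool's x, y, z in m, a list of three; "yaw": the turn about the tool's z in degrees. A call has 1 to 8 rows; each row is the pose to reach, as a shift and turn from the pose commanded when the call began, along the tool's axes at that moment; what a row does not reach only later rows make up. A row lasts 1/10 s, in which the tool goes at most 50 mm and 8.59 degrees, less where a joint would pass 70% of its speed; a pose out of reach is approached as far as the arm can. A call with a gripper value outside its range is refused whole. "fingers" is the opening in per cent of the stroke, from 0 (shut) to 100 (fully open), set as the call begins (left out, the last holds). The fingers move at their own pace and stop on an object; the grip force is fixed at half the most. Time passes only in rows, so rows that repeat a pose let the fingers close. It gives the time, the measured TCP pose, the force, the opening and the grip force at its end, in the units of the state.
- observe(): the state, without advancing time (a new reading comes with each control period).
- read_camera(name): name is "side" or "top" or "wrist"; returns a dict with "frame" (400x640x3 uint8, red, green, blue), "fx", "fy", "cx", "cy" (pixels), "world_to_cam" (4x4, takes a point from world to camera coordinates). Camera axes: x right, y down, z forward; pixel columns grow to the right and rows downward; lengths in m; the calibration is good to about 2 mm. A picture is of the moment at which its call begins. There is no depth.
- job_done(): hands the job in; it is judged then, once.
Trained networks look in a picture, given as the dict that the camera call returned (one of the last four; its "shot" number tells which), for a name from the list of things; names that differ only in an ending like _2 or _b are one class to them, and where a whole thing is asked for, a point or a joint stands for the part that bears it (a point fixed in the world has none). Each returns a list of dicts, best first, with "p" (0 to 1); they miss things now and then, are a little off and sometimes report something else, mostly with a low value. They report only what shows in the picture. A call takes as long as a camera call. They do not tell look-alikes from the thing itself.
- find_in(picture, label): "position" ([x, y, z] in m, in world coordinates, good to about 4 mm: the middle of the surface that is visible of it).
- landmark_of(picture, label): "position" ([x, y, z] in m, in world coordinates, good to about 4 mm: a listed point, or the origin of a listed thing).
The state is a dict: "t": time; "qpos": joint angles; "joint_velocities": joint speeds; "joint_torque": joint torques, N m; "tcp_pos": TCP position; "tcp_rot": TCP orientation; "wrist_force": force on the tool from outside, world axes, zero at the start; "ft_torque": the same for the moment, N m; "gripper_width": finger opening in m; "gripper_force": force on a finger pad.
Only numpy, scipy, OpenCV 4.12 (cv2) and the standard library are available. Lean on these libraries where they do the work, as an engineer would, in place of code of your own. Each camera call takes 0.05 s, during which the arm holds its last target. There are 200 camera calls.

## Working session

There is one attempt and no reset: what is moved stays moved. The work goes in short steps, Python scripts to look and compute and a tool call to move; the robot and the scene stay as the last step left them, time stands still between calls to the robot, and variables do not carry over. Pictures are saved under pics/ and viewed, at most 10 in all, crops included, and the job is handed in when it is done.

Besides the shell and the picture viewer there is one more tool, called after ">>>" by a JSON object that holds its "name" and its "arguments", one argument or row to a line. apply_moves: Moves the arm, as the interface text tells. Its arguments: {"type":"object","properties":{"travel":{"type":"array","items":{"type":"array","items":{"type":"number"}}},"yaw":{"type":"array","items":{"type":"number"}},"fingers":{"type":"number"}},"required":["travel","yaw"]}

```bash
mkdir -p pics; cat > h.py <<'E'
from bench import *
import numpy as np, cv2
def proj(c,p):
    q=c["world_to_cam"]@np.append(p,1); return np.round([c["fx"]*q[0]/q[2]+c["cx"],c["fy"]*q[1]/q[2]+c["cy"]],1)
def ray(c,uv,z):
    T=np.linalg.inv(c["world_to_cam"]); d=T[:3,:3]@[(uv[0]-c["cx"])/c["fx"],(uv[1]-c["cy"])/c["fy"],1]; o=T[:3,3]
    return o+d*(z-o[2])/d[2]
def save(c,n,crop=None,s=1):
    f=c["frame"][...,::-1]
    if crop: f=f[crop[1]:crop[3],crop[0]:crop[2]]
    cv2.imwrite("pics/"+n,cv2.resize(f,None,fx=s,fy=s,interpolation=cv2.INTER_CUBIC))
E
python3 - <<'E'
from h import *
s=observe();print(s["t"],s["tcp_pos"],np.round(s["tcp_rot"],3),s["wrist_force"],s["gripper_width"])
for n in["top","side"]:
    c=read_camera(n);save(c,n+"0.png")
    for l in["post_grip","post_collar","slot_mid","rail_start","holder_top","dish_mid","jar_mid","vialbox_mid"]:
        for r in landmark_of(c,l)[:3]: print(n,l,round(r["p"],2),np.round(r["position"],3),proj(c,r["position"]))
E
```

```text
0.0 [0.22007695 0.61099478 0.2493954 ] [[-0.941  0.339 -0.001]
 [ 0.339  0.941 -0.002]
 [ 0.    -0.002 -1.   ]] [0.61489985 0.70224653 0.93709946] 0.08534622373782946
top post_grip 0.88 [ 0.488 -0.374  0.088] [444.2 242.2]
top post_grip 0.63 [ 0.51  -0.268  0.072] [399.4 232.4]
top post_grip 0.57 [ 0.389 -0.313  0.062] [417.  283.1]
top post_collar 0.81 [ 0.485 -0.375  0.02 ] [438.4 243.7]
top post_collar 0.59 [ 0.511 -0.268  0.024] [396.6 232.8]
top post_collar 0.47 [ 0.391 -0.314  0.013] [414.  280.8]
top slot_mid 0.61 [0.554 0.119 0.021] [242.5 213.2]
top rail_start 0.74 [0.715 0.135 0.023] [238.3 149.7]
top holder_top 0.6 [ 0.51  -0.268  0.024] [396.5 233.3]
top dish_mid 0.61 [ 0.428 -0.122  0.004] [337.6 265. ]
top jar_mid 0.57 [ 0.715 -0.019  0.023] [299.  151.1]
top vialbox_mid 0.79 [ 0.708 -0.194  0.021] [367.5 155.4]
side post_grip 0.95 [ 0.486 -0.372  0.086] [360.  323.1]
side post_grip 0.76 [ 0.508 -0.268  0.074] [338.3 275.2]
side post_grip 0.63 [ 0.39  -0.318  0.063] [289. 331.]
side post_collar 0.82 [ 0.488 -0.372  0.015] [358.7 346.2]
side post_collar 0.77 [ 0.389 -0.316  0.014] [290.  346.2]
side post_collar 0.75 [ 0.509 -0.269  0.024] [338.2 292.8]
side slot_mid 0.56 [0.556 0.116 0.025] [274.  167.8]
side rail_start 0.71 [0.712 0.132 0.025] [327.8 145.4]
side holder_top 0.62 [ 0.508 -0.266  0.024] [337.1 291.3]
side holder_top 0.49 [0.716 0.131 0.028] [329.4 144. ]
side dish_mid 0.41 [ 0.51  -0.272  0.025] [339.8 293.2]
side jar_mid 0.73 [ 0.721 -0.016  0.02 ] [361.9 178.2]
side vialbox_mid 0.83 [ 0.709 -0.19   0.023] [402.8 226. ]
```

View pics/top0.png

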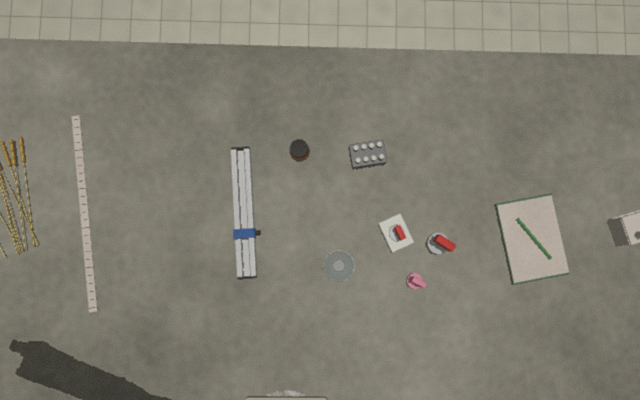

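View pics/side0.png

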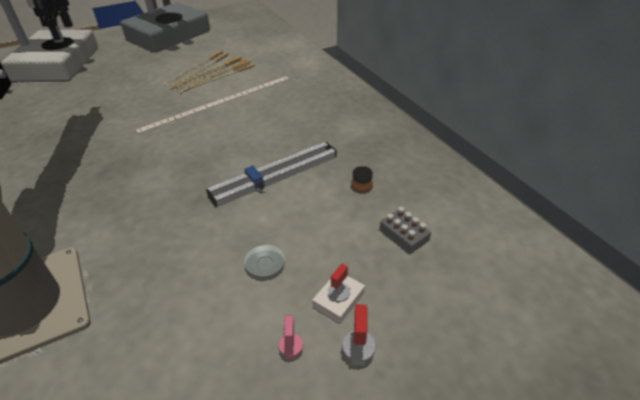

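The top view shows the candidates: a small red handle in the white holder (399,232), a bigger red one (444,242) and a pink one (416,282). I choose the small red one in the holder and check it in one crop. The rail runs from (240,150) to (246,277), with the stop at about (244,233).

```bash
python3 - <<'E'
from h import *
c=read_camera("top");save(c,"crop0.png",(370,205,470,295),6)
f=c["frame"].astype(int)
m=((f[...,0]>110)&(f[...,1]<70)&(f[...,2]<70)).astype(np.uint8)
n,_,st,ce=cv2.connectedComponentsWithStats(m)
L=_
for i in range(1,n):
    if st[i,4]>15:
        ys,xs=np.where(L==i); r=cv2.minAreaRect(np.c_[xs,ys].astype(np.float32)); b=cv2.boxPoints(r)
        print(ce[i],st[i,4],r,[np.round(ray(c,p,.087)[:2],3) for p in b])
m=((f[...,2]>90)&(f[...,0]<70)).astype(np.uint8); 
n,L,st,ce=cv2.connectedComponentsWithStats(m)
for i in range(1,n):
    if st[i,4]>30: print("blue",ce[i],st[i],ray(c,ce[i],.036))
# white holder
g=f.min(2)>150; yy,xx=np.where(g[205:260,370:425]); r=cv2.minAreaRect(np.c_[xx+370,yy+205].astype(np.float32)); b=cv2.boxPoints(r)
print("holder",r,[np.round(ray(c,p,.024)[:2],3) for p in b])
E
```

```text
[399.87096774 233.67741935] 31 ((399.4999694824219, 232.00003051757812), (12.969194412231445, 4.472135543823242), 63.43495178222656) [array([ 0.522, -0.254]), array([ 0.527, -0.264]), array([ 0.499, -0.278]), array([ 0.494, -0.268])]
[445.456 242.84 ] 125 ((444.7691955566406, 242.34613037109375), (19.969207763671875, 7.488452911376953), 33.690067291259766) [array([ 0.493, -0.35 ]), array([ 0.508, -0.36 ]), array([ 0.482, -0.4  ]), array([ 0.467, -0.39 ])]
blue [243.79411765 233.16470588] [234 229  21  10 170] [0.50378878 0.11230329 0.036     ]
holder ((396.03106689453125, 232.35223388671875), (32.32052993774414, 23.68158721923828), 64.98310089111328) [array([ 0.536, -0.223]), array([ 0.562, -0.277]), array([ 0.489, -0.312]), array([ 0.463, -0.257])]
```

View pics/crop0.png

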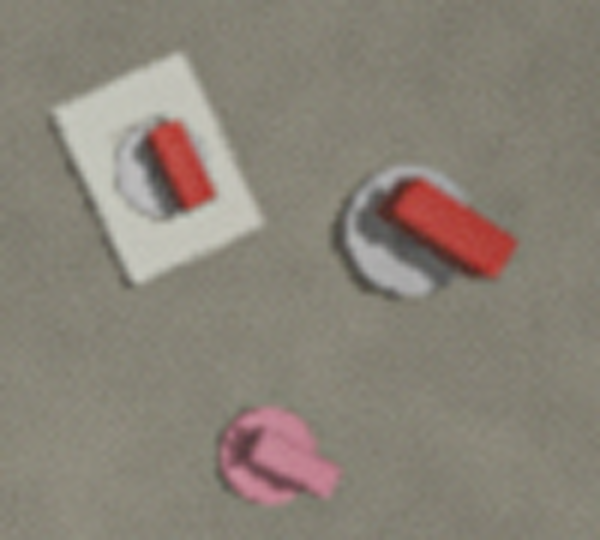

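The crop shows the small red handle in the white holder (crop 180,165), the big red one (450,228) and the pink one (300,455). The choice holds: the small red handle lies along roughly 25° in the world frame.

>>> {"name": "apply_moves", "arguments": {
  "travel": [
    [-0.042,-0.022,0],
    [-0.085,-0.044,0],
    [-0.127,-0.066,0],
    [-0.17,-0.088,0],
    [-0.212,-0.11,0],
    [-0.255,-0.131,0],
    [-0.297,-0.153,0],
    [-0.34,-0.175,0]
  ],
  "yaw": [8.5,17,25.5,34,42.5,51,59.5,68]
}}

```text
t: 1.75
tcp_pos: [0.4819, 0.3304, 0.2506]
tcp_rot: [[-0.033, 0.999, 0.0], [0.999, 0.033, 0.001], [0.001, 0.0, -1.0]]
wrist_force: [0.8, 0.2, 0.3]
gripper_width: 0.0849
gripper_force: 0.0
```

>>> {"name": "apply_moves", "arguments": {
  "travel": [
    [-0.047,0.008,0],
    [-0.093,0.017,0],
    [-0.14,0.025,0],
    [-0.186,0.033,0],
    [-0.233,0.041,0],
    [-0.279,0.05,0],
    [-0.326,0.058,0],
    [-0.372,0.066,0]
  ],
  "yaw": [8.4,16.8,25.2,33.6,42,50,58.5,67]
}}

```text
t: 2.55
tcp_pos: [0.5613, -0.0392, 0.2506]
tcp_rot: [[0.907, 0.42, 0.001], [0.42, -0.907, 0.0], [0.001, -0.0, -1.0]]
wrist_force: [0.3, 0.2, 0.4]
gripper_width: 0.0856
gripper_force: 0.0
```

>>> {"name": "apply_moves", "arguments": {
  "travel": [
    [-0.029,0.035,0],
    [-0.058,0.071,0],
    [-0.086,0.106,0],
    [-0.115,0.142,0],
    [-0.144,0.177,0],
    [-0.144,0.177,0],
    [-0.144,0.177,0]
  ],
  "yaw": [0,0,0,0,0,0,0]
}}

```text
t: 3.25
tcp_pos: [0.5055, -0.2602, 0.2504]
tcp_rot: [[0.906, 0.423, 0.0], [0.423, -0.906, 0.0], [0.0, -0.0, -1.0]]
wrist_force: [-1.0, 1.2, 0.5]
gripper_width: 0.0854
gripper_force: 0.0
```

```bash
cat > look.py <<'E'
from h import *
import sys
c=read_camera("wrist");save(c,sys.argv[1])
s=observe();R=s["tcp_rot"];print(s["t"],s["tcp_pos"],np.round(R,3).tolist(),np.round(s["qpos"],1))
for l in sys.argv[2:]:
    for r in landmark_of(c,l)[:3]: print(l,round(r["p"],2),np.round(r["position"],4),proj(c,r["position"]),"tool",np.round(R.T@(np.array(r["position"])-s["tcp_pos"]),4))
E
python3 look.py w1.png post_grip post_collar holder_top
python3 - <<'E'
from h import *
c=read_camera("wrist")
h=cv2.cvtColor(c["frame"],cv2.COLOR_RGB2HSV); m=((((h[...,0]<8)|(h[...,0]>172))&(h[...,1]>150)&(h[...,2]>60))).astype(np.uint8)
n,L,st,ce=cv2.connectedComponentsWithStats(m)
for i in range(1,n):
    if st[i,4]>100:
        r=cv2.minAreaRect(np.argwhere(L==i)[:,::-1].astype(np.float32));print(st[i],r,[np.round(ray(c,p,.087)[:2],4).tolist() for p in cv2.boxPoints(r)])
E
```

```text
3.3 [ 0.5061662  -0.25843017  0.25012934] [[0.905, 0.425, 0.0], [0.425, -0.905, 0.001], [0.001, -0.001, -1.0]] [  0.4  33.8  37.9 101.  -25.1  53.9 -16. ]
post_grip 0.89 [ 0.39   -0.3123  0.0674] [322.5 299.3] tool [-0.1282 -0.0005  0.1827]
post_grip 0.81 [ 0.4852 -0.374   0.0885] [425.4 254.4] tool [-0.0682  0.0958  0.1615]
post_collar 0.8 [ 0.5098 -0.2688  0.021 ] [332.9 170.6] tool [-0.0013  0.0112  0.2291]
post_collar 0.62 [ 0.3882 -0.3156  0.0141] [324.7 276.9] tool [-0.1312  0.0018  0.236 ]
post_collar 0.59 [ 0.4834 -0.3734  0.0191] [406.4 229.6] tool [-0.0696  0.0946  0.2309]
[331 167  14  42 560] ((337.5, 187.5), (41.0, 13.0), 90.0) [[0.5236, -0.256], [0.5284, -0.2662], [0.495, -0.2826], [0.49, -0.272]]
[405 231  29  43 601] ((422.4382019042969, 250.10113525390625), (41.551918029785156, 20.5639591217041), 57.9946174621582) [[0.4923, -0.3442], [0.5085, -0.3535], [0.4867, -0.3896], [0.4698, -0.3804]]
```

View pics/w1.png

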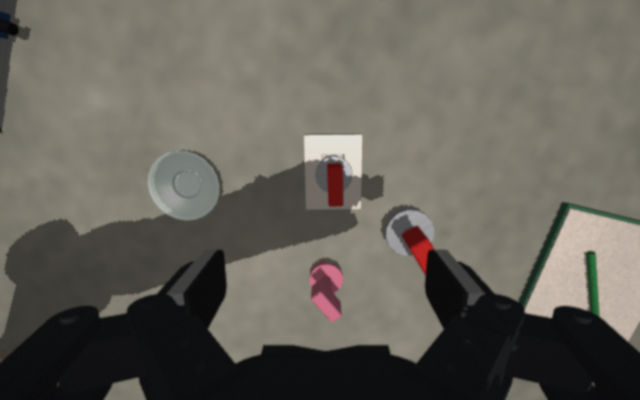

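The wrist view shows the handle at (337,187), vertical in the picture and so parallel to tool x. The dish (185,185), big red post (415,240) and pink post (325,290) are clear of the fingers once these are partly closed.

>>> {"name": "apply_moves", "arguments": {
  "travel": [
    [0,0.01,0.03],
    [0,0.01,0.07],
    [0,0.01,0.11],
    [0,0.01,0.14],
    [0,0.01,0.16],
    [0,0.01,0.175],
    [0,0.01,0.175],
    [0,0.01,0.175]
  ],
  "yaw": [0,0,0,0,0,0,0,0],
  "fingers": 45
}}

```text
t: 4.3
tcp_pos: [0.5108, -0.268, 0.0758]
tcp_rot: [[0.905, 0.426, 0.001], [0.426, -0.905, -0.0], [0.0, 0.001, -1.0]]
wrist_force: [0.1, 0.8, -0.6]
gripper_width: 0.0384
gripper_force: 0.0
```

>>> {"name": "apply_moves", "arguments": {
  "travel": [
    [0,0,0],
    [0,0,0],
    [0,0,0],
    [0,0,0],
    [0,0,0],
    [0,0,0],
    [0,0,0],
    [0,0,0]
  ],
  "yaw": [0,0,0,0,0,0,0,0],
  "fingers": 0
}}

```text
t: 5.1
tcp_pos: [0.5111, -0.2684, 0.0765]
tcp_rot: [[0.905, 0.426, 0.002], [0.426, -0.905, -0.001], [0.002, 0.001, -1.0]]
wrist_force: [1.0, 0.8, 7.3]
gripper_width: 0.0133
gripper_force: 59.1
```

>>> {"name": "apply_moves", "arguments": {
  "travel": [
    [0,0,-0.008],
    [0,0,-0.02],
    [0,0,-0.045],
    [0,0,-0.075],
    [0,0,-0.1],
    [0,0,-0.115],
    [0,0,-0.115]
  ],
  "yaw": [0,0,0,0,0,0,0]
}}

```text
t: 5.8
tcp_pos: [0.5113, -0.269, 0.1931]
tcp_rot: [[0.905, 0.425, 0.004], [0.425, -0.905, -0.002], [0.003, 0.004, -1.0]]
wrist_force: [-0.2, -0.3, -2.2]
gripper_width: 0.0134
gripper_force: 58.8
```

>>> {"name": "apply_moves", "arguments": {
  "travel": [
    [0.015,-0.018,0],
    [0.039,-0.048,0],
    [0.065,-0.079,0],
    [0.091,-0.11,0],
    [0.117,-0.142,0],
    [0.143,-0.174,0],
    [0.168,-0.205,0],
    [0.193,-0.236,0]
  ],
  "yaw": [2,4,6,9,12,15,17,19]
}}

```text
t: 6.6
tcp_pos: [0.5839, 0.0295, 0.1894]
tcp_rot: [[0.994, 0.106, -0.002], [0.106, -0.994, -0.0], [-0.002, -0.0, -1.0]]
wrist_force: [1.5, -0.2, -2.5]
gripper_width: 0.013
gripper_force: 58.8
```

```bash
python3 look.py w2.png post_grip post_foot slot_mid rail_start
```

```text
6.65 [0.58563517 0.03953316 0.18836019] [[0.993, 0.115, -0.002], [0.115, -0.993, 0.007], [-0.001, -0.007, -1.0]] [-31.7  41.7  42.4 101.7 -35.8  51.1 -56.3]
post_grip 0.81 [0.5833 0.0284 0.1843] [323.8 269.2] tool [-0.0036  0.0108  0.004 ]
post_foot 0.67 [ 0.387  -0.3165  0.0078] [612.2 383.4] tool [-0.2382  0.3321  0.1784]
post_foot 0.59 [0.5807 0.0314 0.1291] [318.6 228.8] tool [-0.0058  0.0079  0.0592]
slot_mid 0.79 [0.5584 0.1154 0.0212] [226.5 201. ] tool [-0.0182 -0.0773  0.1677]
rail_start 0.9 [0.7146 0.1316 0.0251] [209.8   7. ] tool [ 0.1389 -0.0754  0.1637]
rail_start 0.61 [0.5831 0.0315 0.1268] [318.9 223.6] tool [-0.0034  0.0081  0.0615]
```

View pics/w2.png

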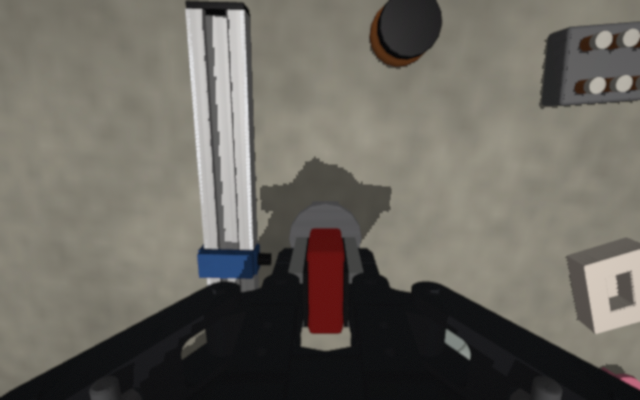

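The wrist view shows the post in the jaws (325,280), the slot running from (219,12) to (228,248) and the stop at (228,263). The rail is clear beyond the stop. Next I move over the slot and settle.

>>> {"name": "apply_moves", "arguments": {
  "travel": [
    [0.008,-0.03,0],
    [0.016,-0.065,0.01],
    [0.022,-0.085,0.03],
    [0.024,-0.093,0.05],
    [0.024,-0.093,0.06],
    [0.024,-0.093,0.06],
    [0.024,-0.093,0.06],
    [0.024,-0.093,0.06]
  ],
  "yaw": [0,0,0,0,0,0,0,0]
}}

```text
t: 7.65
tcp_pos: [0.5991, 0.121, 0.1315]
tcp_rot: [[0.994, 0.105, 0.002], [0.105, -0.994, -0.0], [0.002, 0.001, -1.0]]
wrist_force: [-0.1, 0.1, -2.0]
gripper_width: 0.0135
gripper_force: 59.2
```

```bash
python3 look.py w3.png post_grip post_collar post_foot slot_mid rail_start; python3 - <<'E'
from h import *
for n in["side"]:
    c=read_camera(n);save(c,"s3.png",(220,90,380,210),5)
    for l in["post_grip","post_collar","post_foot"]:
        for r in landmark_of(c,l)[:3]: print(n,l,round(r["p"],2),np.round(r["position"],4))
E
```

```text
7.7 [0.59905831 0.12138139 0.13147651] [[0.994, 0.106, 0.002], [0.106, -0.994, -0.0], [0.002, 0.0, -1.0]] [-37.3  47.6  40.  100.2 -40.1  47.3 -62. ]
post_grip 0.88 [0.5973 0.1214 0.1272] [319.8 272.3] tool [-0.0018 -0.0002  0.0043]
post_collar 0.68 [0.5963 0.1225 0.08  ] [318.9 234. ] tool [-0.0027 -0.0014  0.0515]
post_foot 0.83 [0.5958 0.1213 0.0713] [321.1 229.6] tool [-0.0034 -0.0003  0.0602]
rail_start 0.88 [0.717  0.1313 0.0237] [325.7  21.5] tool [0.1181 0.0026 0.108 ]
side post_grip 0.86 [ 0.391  -0.3179  0.0622]
side post_grip 0.74 [ 0.4879 -0.3727  0.0902]
side post_grip 0.62 [0.597  0.1231 0.127 ]
side post_collar 0.95 [ 0.483  -0.3775  0.0167]
side post_collar 0.86 [ 0.3904 -0.3174  0.0145]
side post_collar 0.84 [0.5976 0.1206 0.0778]
side post_foot 0.92 [ 0.3888 -0.3116  0.0056]
side post_foot 0.79 [0.5974 0.126  0.0665]
side post_foot 0.64 [ 0.4877 -0.3762  0.0072]
```

View pics/w3.png

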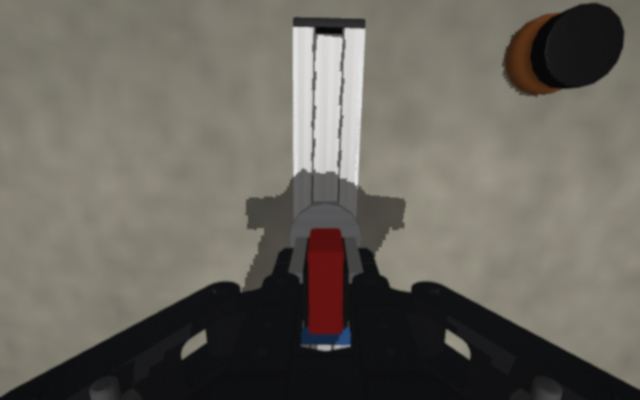

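The rail is straight ahead: slot edges at about (313..344,40) and (312..338,200), and the post in the jaws at (325,280). I'll measure the slot line and the handle in the same picture, so that calibration errors cancel.

```bash
python3 - <<'E'
from h import *
c=read_camera("wrist");s=observe();R=s["tcp_rot"];t=s["tcp_pos"]
g=cv2.GaussianBlur(cv2.cvtColor(c["frame"],cv2.COLOR_RGB2GRAY),(3,3),0).astype(float)
T=lambda p:(R.T@(p-t))[:2]
res={k:[] for k in("oL","sL","sR","oR")}
for v in range(45,165,4):
    r=g[v]; w=np.abs(np.gradient(r))
    for k,(a,b) in dict(oL=(284,302),oR=(350,372)).items(): res[k].append(T(ray(c,(a+np.argmax(w[a:b]),v),.022)))
    for k,(a,b) in dict(sL=(305,322),sR=(330,350)).items(): res[k].append(T(ray(c,(a+np.argmin(r[a:b]),v),.022)))
for k,q in res.items():
    q=np.array(q);f=np.polyfit(q[:,0],q[:,1],1);print(k,"tool y at x=0: %.4f at x=.08: %.4f slope deg %.2f"%(f[1],np.polyval(f,.08),np.degrees(np.arctan(f[0]))))
h=cv2.cvtColor(c["frame"],cv2.COLOR_RGB2HSV); m=((((h[...,0]<8)|(h[...,0]>172))&(h[...,1]>150)&(h[...,2]>30)))
for v in(240,280,320):
    x=np.where(m[v,280:370])[0]+280; print(v,x.min(),x.max(),T(ray(c,(x.min()-.5,v),t[2]+.011)),T(ray(c,(x.max()+.5,v),t[2]+.011)))
# collar front edge pixels
E
```

```text
oL tool y at x=0: -0.0204 at x=.08: -0.0176 slope deg 1.97
sL tool y at x=0: -0.0063 at x=.08: -0.0041 slope deg 1.58
sR tool y at x=0: 0.0124 at x=.08: 0.0145 slope deg 1.47
oR tool y at x=0: 0.0265 at x=.08: 0.0284 slope deg 1.35
240 309 342 [ 0.01923002 -0.00443611] [0.01921792 0.00791307]
280 308 343 [ 0.00311012 -0.00503675] [0.00309566 0.0084953 ]
320 308 343 [-0.01417626 -0.00529138] [-0.01419257  0.00873014]
```

>>> {"name": "apply_moves", "arguments": {
  "travel": [
    [0,0.0013,0.01],
    [0,0.0013,0.02],
    [0,0.0013,0.03],
    [0,0.0013,0.034],
    [0,0.0013,0.034],
    [0,0.0013,0.034]
  ],
  "yaw": [0.8,1.6,1.6,1.6,1.6,1.6]
}}

```text
t: 8.8
tcp_pos: [0.5986, 0.1212, 0.0962]
tcp_rot: [[0.997, 0.08, 0.0], [0.08, -0.997, -0.0], [0.0, 0.0, -1.0]]
wrist_force: [0.3, 0.1, -1.4]
gripper_width: 0.0131
gripper_force: 59.2
```

```bash
cat > slot.py <<'E'
from h import *
import sys
c=read_camera("wrist");s=observe();R=s["tcp_rot"];t=s["tcp_pos"];save(c,sys.argv[1],(200,0,460,330),1.8)
print(t,s["wrist_force"])
g=cv2.GaussianBlur(cv2.cvtColor(c["frame"],cv2.COLOR_RGB2GRAY),(3,3),0).astype(float)
T=lambda p:(R.T@(p-t))
TP=lambda q:proj(c,R@np.array(q)+t)
out={}
for k,y,o in(("oL",-.023,0),("sL",-.009,1),("sR",.009,1),("oR",.023,0)):
    q=[]
    for x in np.arange(.05,.105,.003):
        u,v=TP((x,y+.0013,t[2]-.022)); v=int(round(v)); a=int(u)-8
        if v<5: continue
        r=g[v]; w=np.abs(np.gradient(r)); j=a+(np.argmin(r[a:a+17]) if o else np.argmax(w[a:a+17]))
        q.append(T(ray(c,(j,v),.022))[:2])
    q=np.array(q);f=np.polyfit(q[:,0],q[:,1],1);i=np.abs(np.polyval(f,q[:,0])-q[:,1])<.0012
    f=np.polyfit(q[i,0],q[i,1],1);out[k]=f;print(k,len(q),i.sum(),"y0 %.4f y80 %.4f slope %.2f"%(f[1],np.polyval(f,.08),np.degrees(np.arctan(f[0]))))
h=cv2.cvtColor(c["frame"],cv2.COLOR_RGB2HSV); m=((((h[...,0]<8)|(h[...,0]>172))&(h[...,1]>150)&(h[...,2]>30)))
for v in(245,280,315):
    x=np.where(m[v,280:370])[0]+280; print("handle y",np.round((T(ray(c,(x.min()-.5,v),t[2]+.011))+T(ray(c,(x.max()+.5,v),t[2]+.011)))/2,4))
E
python3 slot.py w4.png
```

```text
[0.59876261 0.12127658 0.09650751] [ 0.20622012 -0.27371577 -2.06323104]
oL 19 19 y0 -0.0215 y80 -0.0216 slope -0.10
sL 19 19 y0 -0.0075 y80 -0.0077 slope -0.12
sR 19 19 y0 0.0108 y80 0.0108 slope 0.05
oR 19 19 y0 0.0247 y80 0.0246 slope -0.05
handle y [ 0.0172  0.0018 -0.011 ]
handle y [ 0.0031  0.0018 -0.011 ]
handle y [-0.0119  0.0018 -0.011 ]
```

View pics/w4.png

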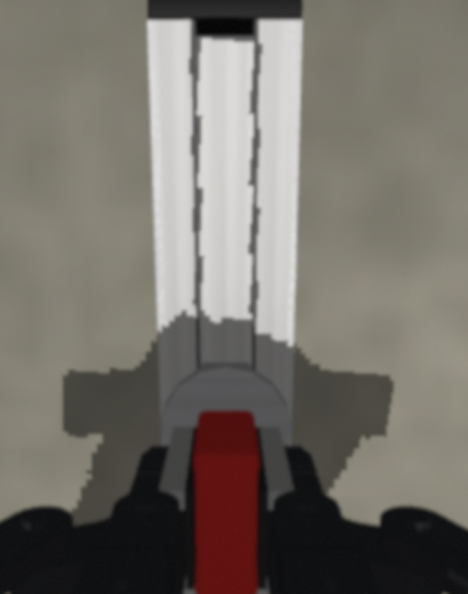

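The slot and handle centre lines agree to 0.2 mm and are parallel. In the crop the slot edges (197 and 257, y=330) straddle the handle (227,500). Now I lower gently.

>>> {"name": "apply_moves", "arguments": {
  "travel": [
    [0,0,0.002],
    [0,0,0.004],
    [0,0,0.006],
    [0,0,0.008],
    [0,0,0.01],
    [0,0,0.011],
    [0,0,0.011]
  ],
  "yaw": [0,0,0,0,0,0,0]
}}

```text
t: 9.55
tcp_pos: [0.5983, 0.1214, 0.0851]
tcp_rot: [[0.997, 0.08, -0.0], [0.08, -0.997, -0.0], [-0.0, 0.0, -1.0]]
wrist_force: [-0.5, -0.7, -2.4]
gripper_width: 0.0129
gripper_force: 59.2
```

>>> {"name": "apply_moves", "arguments": {
  "travel": [
    [0,0,0.002],
    [0,0,0.004],
    [0,0,0.006],
    [0,0,0.008],
    [0,0,0.008]
  ],
  "yaw": [0,0,0,0,0]
}}

```text
t: 10.05
tcp_pos: [0.5982, 0.1214, 0.0769]
tcp_rot: [[0.997, 0.08, -0.001], [0.08, -0.997, -0.0], [-0.001, -0.0, -1.0]]
wrist_force: [0.3, 0.4, -1.7]
gripper_width: 0.013
gripper_force: 59.2
```

>>> {"name": "apply_moves", "arguments": {
  "travel": [
    [0,0,0.0005],
    [0,0,0.001],
    [0,0,0.0015],
    [0,0,0.002],
    [0,0,0.002]
  ],
  "yaw": [0,0,0,0,0]
}}

```text
t: 10.55
tcp_pos: [0.5984, 0.1214, 0.0752]
tcp_rot: [[0.997, 0.08, -0.0], [0.08, -0.997, -0.0], [-0.0, 0.0, -1.0]]
wrist_force: [0.3, 0.4, -1.5]
gripper_width: 0.0132
gripper_force: 59.2
```

>>> {"name": "apply_moves", "arguments": {
  "travel": [
    [-0.004,0,0],
    [-0.011,0,0],
    [-0.019,0,0],
    [-0.027,0,0],
    [-0.035,0,0],
    [-0.042,0,0],
    [-0.047,0,0],
    [-0.048,0,0]
  ],
  "yaw": [0,0,0,0,0,0,0,0]
}}

```text
t: 11.35
tcp_pos: [0.5498, 0.1176, 0.0754]
tcp_rot: [[0.997, 0.08, -0.001], [0.08, -0.997, 0.0], [-0.001, -0.0, -1.0]]
wrist_force: [-0.1, -0.3, -2.4]
gripper_width: 0.013
gripper_force: 59.2
```

```bash
python3 - <<'E'
from h import *
s=observe();print(s["tcp_pos"],s["wrist_force"])
c=read_camera("side");save(c,"s5.png",(220,120,340,210),6)
for l in["post_grip","post_collar"]:
    for r in landmark_of(c,l)[:3]: print(l,round(r["p"],2),np.round(r["position"],4))
print([proj(c,p) for p in([.516,.112,.022],[.516,.112,.036])])
E
```

```text
[0.54984707 0.11759356 0.07537068] [-0.1172773  -0.28292246 -2.42795308]
post_grip 0.65 [ 0.3895 -0.318   0.0635]
post_grip 0.62 [0.5467 0.1182 0.077 ]
post_grip 0.56 [ 0.4842 -0.3719  0.0865]
post_collar 0.67 [ 0.4853 -0.3747  0.0183]
post_collar 0.64 [ 0.3912 -0.3147  0.0164]
post_collar 0.62 [0.5477 0.1149 0.0215]
[array([259.3, 174.8]), array([258.7, 170.2])]
```

View pics/s5.png

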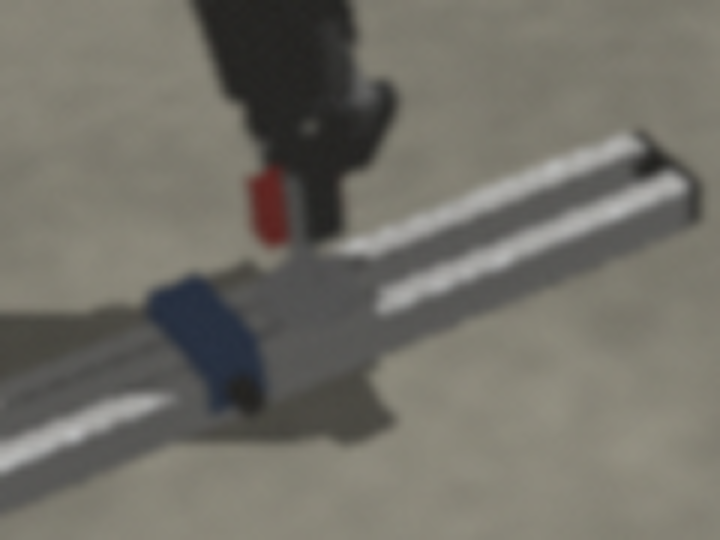

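The side crop shows the collar (310,300) still about 10 mm short of the stop (215,340). I go on in small steps, watching the force.

>>> {"name": "apply_moves", "arguments": {
  "travel": [
    [-0.002,0,0],
    [-0.004,0,0],
    [-0.006,0,0],
    [-0.007,0,0],
    [-0.007,0,0]
  ],
  "yaw": [0,0,0,0,0]
}}

```text
t: 12.0
tcp_pos: [0.5434, 0.117, 0.0753]
tcp_rot: [[0.997, 0.08, -0.0], [0.08, -0.997, 0.0], [-0.0, -0.0, -1.0]]
wrist_force: [-0.5, 0.0, -1.2]
gripper_width: 0.0134
gripper_force: 59.2
```

>>> {"name": "apply_moves", "arguments": {
  "travel": [
    [-0.0005,0,0],
    [-0.001,0,0],
    [-0.001,0,0]
  ],
  "yaw": [0,0,0]
}}

```text
t: 12.3
tcp_pos: [0.5426, 0.1169, 0.0753]
tcp_rot: [[0.997, 0.08, -0.0], [0.08, -0.997, 0.0], [-0.0, -0.0, -1.0]]
wrist_force: [-0.3, -0.8, -2.4]
gripper_width: 0.0133
gripper_force: 59.2
```

>>> {"name": "apply_moves", "arguments": {
  "travel": [
    [-0.0005,0,0],
    [-0.001,0,0],
    [-0.001,0,0]
  ],
  "yaw": [0,0,0]
}}

```text
t: 12.6
tcp_pos: [0.5415, 0.1168, 0.0753]
tcp_rot: [[0.997, 0.08, -0.0], [0.08, -0.997, 0.0], [-0.0, -0.0, -1.0]]
wrist_force: [-0.2, 0.2, -3.3]
gripper_width: 0.0129
gripper_force: 59.2
```

>>> {"name": "apply_moves", "arguments": {
  "travel": [
    [-0.0005,0,0],
    [-0.001,0,0],
    [-0.001,0,0]
  ],
  "yaw": [0,0,0]
}}

```text
t: 12.9
tcp_pos: [0.5405, 0.1168, 0.0753]
tcp_rot: [[0.997, 0.08, -0.0], [0.08, -0.997, 0.0], [-0.0, -0.0, -1.0]]
wrist_force: [0.0, -0.2, -2.6]
gripper_width: 0.0133
gripper_force: 59.2
```

>>> {"name": "apply_moves", "arguments": {
  "travel": [
    [-0.0005,0,0],
    [-0.001,0,0],
    [-0.001,0,0]
  ],
  "yaw": [0,0,0]
}}

```text
t: 13.2
tcp_pos: [0.5395, 0.1167, 0.0753]
tcp_rot: [[0.997, 0.08, -0.0], [0.08, -0.997, 0.0], [-0.0, -0.0, -1.0]]
wrist_force: [0.2, -0.3, -2.1]
gripper_width: 0.0131
gripper_force: 59.2
```

>>> {"name": "apply_moves", "arguments": {
  "travel": [
    [-0.0003,0,0],
    [-0.0006,0,0],
    [-0.0006,0,0]
  ],
  "yaw": [0,0,0]
}}

```text
t: 13.5
tcp_pos: [0.539, 0.1166, 0.0753]
tcp_rot: [[0.997, 0.08, -0.0], [0.08, -0.997, 0.0], [-0.0, -0.0, -1.0]]
wrist_force: [-0.3, 0.2, -2.3]
gripper_width: 0.0133
gripper_force: 59.2
```

>>> {"name": "apply_moves", "arguments": {
  "travel": [
    [-0.0003,0,0],
    [-0.0006,0,0],
    [-0.0006,0,0]
  ],
  "yaw": [0,0,0]
}}

```text
t: 13.8
tcp_pos: [0.5384, 0.1166, 0.0753]
tcp_rot: [[0.997, 0.08, -0.0], [0.08, -0.997, -0.0], [-0.0, -0.0, -1.0]]
wrist_force: [-0.1, -0.1, -2.8]
gripper_width: 0.0131
gripper_force: 59.2
```

>>> {"name": "apply_moves", "arguments": {
  "travel": [
    [-0.0003,0,0],
    [-0.0006,0,0],
    [-0.0006,0,0]
  ],
  "yaw": [0,0,0]
}}

```text
t: 14.1
tcp_pos: [0.5378, 0.1166, 0.0753]
tcp_rot: [[0.997, 0.08, -0.0], [0.08, -0.997, 0.0], [-0.0, -0.0, -1.0]]
wrist_force: [0.7, -0.4, -2.8]
gripper_width: 0.0131
gripper_force: 59.2
```

>>> {"name": "apply_moves", "arguments": {
  "travel": [
    [-0.0003,0,0],
    [-0.0006,0,0],
    [-0.0006,0,0]
  ],
  "yaw": [0,0,0]
}}

```text
t: 14.4
tcp_pos: [0.5372, 0.1165, 0.0753]
tcp_rot: [[0.997, 0.08, -0.0], [0.08, -0.997, 0.0], [-0.0, -0.0, -1.0]]
wrist_force: [0.5, 0.6, -2.0]
gripper_width: 0.0132
gripper_force: 59.2
```

>>> {"name": "apply_moves", "arguments": {
  "travel": [
    [-0.0003,0,0],
    [-0.0006,0,0],
    [-0.0006,0,0]
  ],
  "yaw": [0,0,0]
}}

```text
t: 14.7
tcp_pos: [0.5366, 0.1164, 0.0753]
tcp_rot: [[0.997, 0.08, -0.0], [0.08, -0.997, 0.0], [-0.0, -0.0, -1.0]]
wrist_force: [0.1, -0.8, -2.6]
gripper_width: 0.0133
gripper_force: 59.2
```

>>> {"name": "apply_moves", "arguments": {
  "travel": [
    [-0.0003,0,0],
    [-0.0006,0,0],
    [-0.0006,0,0]
  ],
  "yaw": [0,0,0]
}}

```text
t: 15.0
tcp_pos: [0.536, 0.1164, 0.0753]
tcp_rot: [[0.997, 0.08, -0.0], [0.08, -0.997, 0.0], [-0.0, -0.0, -1.0]]
wrist_force: [-0.2, -0.8, -3.3]
gripper_width: 0.0132
gripper_force: 59.2
```

```bash
cat > blue.py <<'E'
from h import *
def b(f):
    f=f.astype(float)[120:210,220:340]; w=np.clip(f[...,2]-f[...,0]-15,0,60)*(f[...,2]>30); n,L,st,ce=cv2.connectedComponentsWithStats((w>0).astype(np.uint8)); i=1+np.argmax(st[1:,4])
    ys,xs=np.where(L==i); return ce[i]+[220,120],st[i]
print(b(cv2.imread("pics/side0.png")[...,::-1]))
c=read_camera("side"); print(b(c["frame"])); print(proj(c,[.504,.112,.036]),proj(c,[.499,.1116,.036]))
c=read_camera("top"); f=c["frame"].astype(int);m=((f[...,2]-f[...,0]>25)).astype(np.uint8);m[:,:225]=0;m[:,260:]=0
ys,xs=np.where(m[225:240]); print("top blue rows",ys.min()+225 if len(ys) else None,ys.max()+225 if len(ys) else None,xs.min() if len(xs) else None,len(xs))
E
python3 blue.py
```

```text
(array([253.91176471, 174.46568627]), array([ 25,  46,  18,  22, 204], dtype=int32))
(array([254.15217391, 175.19565217]), array([ 26,  47,  17,  21, 184], dtype=int32))
[253.9 171.8] [252.  172.6]
top blue rows 229 237 234 139
```

>>> {"name": "apply_moves", "arguments": {
  "travel": [
    [-0.0003,0,0],
    [-0.0006,0,0],
    [-0.0006,0,0]
  ],
  "yaw": [0,0,0]
}}

```text
t: 15.4
tcp_pos: [0.5357, 0.1164, 0.0754]
tcp_rot: [[0.997, 0.08, 0.001], [0.08, -0.997, 0.0], [0.001, 0.0, -1.0]]
wrist_force: [1.7, 0.2, -2.1]
gripper_width: 0.0131
gripper_force: 59.2
```

>>> {"name": "apply_moves", "arguments": {
  "travel": [
    [-0.0002,0,0],
    [-0.0004,0,0],
    [-0.0004,0,0]
  ],
  "yaw": [0,0,0]
}}

```text
t: 15.7
tcp_pos: [0.5356, 0.1163, 0.0754]
tcp_rot: [[0.997, 0.08, 0.001], [0.08, -0.997, -0.0], [0.001, 0.0, -1.0]]
wrist_force: [2.1, 0.5, -2.8]
gripper_width: 0.0134
gripper_force: 59.2
```

Contact with the stop: about 2 N, and the tool no longer follows the command. I back off by 1 mm and make the quarter turn about the post's own axis, which lies roughly 2 mm behind the TCP along tool x.

>>> {"name": "apply_moves", "arguments": {
  "travel": [
    [0.001,0,0],
    [0.001,-0.0003,0],
    [0.001,-0.0006,0],
    [0.0008,-0.0008,0],
    [0.0007,-0.0011,0],
    [0.0005,-0.0013,0],
    [0.0004,-0.0014,0],
    [0.0004,-0.0014,0]
  ],
  "yaw": [0,-8,-16,-24,-32,-40,-45,-45]
}}

```text
t: 16.5
tcp_pos: [0.5351, 0.1175, 0.0754]
tcp_rot: [[0.648, 0.761, -0.001], [0.761, -0.648, 0.0], [-0.0, -0.001, -1.0]]
wrist_force: [-0.6, -0.6, -2.1]
gripper_width: 0.0129
gripper_force: 59.2
```

>>> {"name": "apply_moves", "arguments": {
  "travel": [
    [0,-0.0003,0],
    [-0.0001,-0.0006,0],
    [-0.0002,-0.0008,0],
    [-0.0003,-0.0011,0],
    [-0.0005,-0.0013,0],
    [-0.0006,-0.0014,0],
    [-0.0006,-0.0014,0],
    [-0.0006,-0.0014,0]
  ],
  "yaw": [-8,-16,-24,-32,-40,-45,-45,-45]
}}

```text
t: 17.3
tcp_pos: [0.5335, 0.1179, 0.0751]
tcp_rot: [[-0.076, 0.997, -0.001], [0.997, 0.076, -0.0], [-0.0, -0.001, -1.0]]
wrist_force: [0.6, 0.2, -1.6]
gripper_width: 0.0133
gripper_force: 59.2
```

>>> {"name": "apply_moves", "arguments": {
  "travel": [
    [0,0,0.0003],
    [0,0,0.0006],
    [0,0,0.0009],
    [0,0,0.0009]
  ],
  "yaw": [0,0,0,0]
}}

```text
t: 17.7
tcp_pos: [0.5337, 0.1182, 0.0746]
tcp_rot: [[-0.08, 0.997, -0.0], [0.997, 0.08, -0.0], [0.0, -0.0, -1.0]]
wrist_force: [-1.4, -0.5, 1.8]
gripper_width: 0.013
gripper_force: 59.8
```

>>> {"name": "apply_moves", "arguments": {
  "travel": [
    [0,0,0.0003],
    [0,0,0.0006],
    [0,0,0.0006]
  ],
  "yaw": [0,0,0]
}}

```text
t: 18.0
tcp_pos: [0.5338, 0.1182, 0.0746]
tcp_rot: [[-0.08, 0.997, -0.0], [0.997, 0.08, 0.0], [0.0, -0.0, -1.0]]
wrist_force: [-3.0, 0.5, 7.9]
gripper_width: 0.013
gripper_force: 60.7
```

>>> {"name": "apply_moves", "arguments": {
  "travel": [
    [0,0,-0.0005],
    [0,-0.0003,-0.0006],
    [0,-0.0005,-0.0006],
    [0,-0.0005,-0.0006]
  ],
  "yaw": [0,0,0,0]
}}

```text
t: 18.4
tcp_pos: [0.5337, 0.1182, 0.0746]
tcp_rot: [[-0.08, 0.997, 0.001], [0.997, 0.08, 0.0], [0.0, 0.001, -1.0]]
wrist_force: [-0.8, 0.6, 4.1]
gripper_width: 0.0133
gripper_force: 60.1
```

>>> {"name": "apply_moves", "arguments": {
  "travel": [
    [0,-0.0003,0],
    [0,-0.0005,0],
    [0,-0.0005,0]
  ],
  "yaw": [0,0,0]
}}

```text
t: 18.7
tcp_pos: [0.5336, 0.1182, 0.0745]
tcp_rot: [[-0.08, 0.997, 0.001], [0.997, 0.08, 0.0], [0.0, 0.001, -1.0]]
wrist_force: [0.8, 0.7, 3.8]
gripper_width: 0.0134
gripper_force: 60.0
```

>>> {"name": "apply_moves", "arguments": {
  "travel": [
    [0,-0.0004,0],
    [0,-0.0008,0],
    [0,-0.0008,0]
  ],
  "yaw": [0,0,0]
}}

```text
t: 19.0
tcp_pos: [0.533, 0.1181, 0.0745]
tcp_rot: [[-0.08, 0.997, 0.002], [0.997, 0.08, 0.0], [-0.0, 0.002, -1.0]]
wrist_force: [3.6, -0.2, 1.4]
gripper_width: 0.0134
gripper_force: 59.8
```

```bash
python3 blue.py; python3 -c "
from h import *
s=observe();print(s['tcp_pos'],s['wrist_force'])
for n in('side','top'):
    c=read_camera(n)
    for l in('post_grip','post_collar'):
        for r in landmark_of(c,l)[:4]:
            if r['position'][1]>0: print(n,l,r['p'],r['position'])
c=read_camera('side');save(c,'s6.png',(220,120,340,210),6)"
```

```text
(array([253.91176471, 174.46568627]), array([ 25,  46,  18,  22, 204], dtype=int32))
(array([254.15217391, 175.28804348]), array([ 26,  47,  17,  21, 184], dtype=int32))
[253.9 171.8] [252.  172.6]
top blue rows 229 237 244 79
[0.5330345  0.11809905 0.07455819] [3.91518772 0.75514183 1.59368027]
side post_grip 0.71 [0.5347, 0.1143, 0.0732]
side post_grip 0.69 [0.536, 0.1194, 0.0097]
side post_collar 0.74 [0.7126, 0.1292, 0.0235]
side post_collar 0.58 [0.5329, 0.114, 0.0206]
top post_grip 0.49 [0.5315, 0.1152, 0.0715]
top post_collar 0.49 [0.5363, 0.1148, 0.0255]
```

View pics/s6.png

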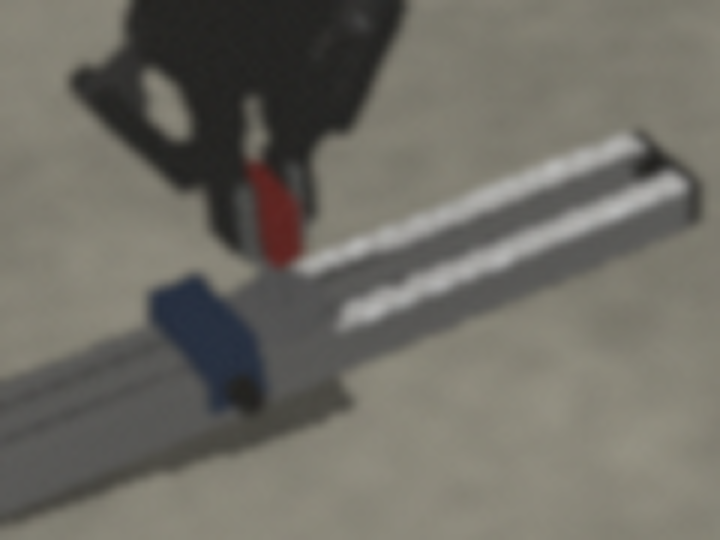

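The side crop shows the collar (290,300) up against the stop (215,340), the handle across the rail, and the stop not displaced. I ease the pressure slightly and open.

>>> {"name": "apply_moves", "arguments": {
  "travel": [
    [0,0.0003,0],
    [0,0.0003,0],
    [0,0.0003,0]
  ],
  "yaw": [0,0,0]
}}

```text
t: 19.75
tcp_pos: [0.5329, 0.1181, 0.0746]
tcp_rot: [[-0.08, 0.997, 0.001], [0.997, 0.08, 0.0], [0.0, 0.001, -1.0]]
wrist_force: [4.3, 0.9, 1.2]
gripper_width: 0.0133
gripper_force: 59.8
```

>>> {"name": "apply_moves", "arguments": {
  "travel": [
    [0,0,0],
    [0,0,0],
    [0,0,0],
    [0,0,0],
    [0,0,0],
    [0,0,0]
  ],
  "yaw": [0,0,0,0,0,0],
  "fingers": 45
}}

```text
t: 20.35
tcp_pos: [0.5321, 0.118, 0.0743]
tcp_rot: [[-0.08, 0.997, -0.001], [0.997, 0.08, -0.0], [-0.0, -0.001, -1.0]]
wrist_force: [-0.1, 0.1, -0.0]
gripper_width: 0.0384
gripper_force: 0.0
```

>>> {"name": "apply_moves", "arguments": {
  "travel": [
    [0,0,-0.01],
    [0,0,-0.03],
    [0,0,-0.06],
    [0,0,-0.1],
    [0,0,-0.14],
    [0,0,-0.16],
    [0,0,-0.16],
    [0,0,-0.16]
  ],
  "yaw": [0,0,0,0,0,0,0,0]
}}

```text
t: 21.15
tcp_pos: [0.5321, 0.1182, 0.2348]
tcp_rot: [[-0.08, 0.997, 0.001], [0.997, 0.08, 0.001], [0.0, 0.001, -1.0]]
wrist_force: [-0.3, 0.4, -0.2]
gripper_width: 0.0385
gripper_force: 0.0
```

```bash
python3 blue.py; python3 -c "
from h import *
s=observe();print(s['t'],s['tcp_pos'],s['wrist_force'])
w=read_camera('wrist');S=read_camera('side')
a=cv2.resize(w['frame'][0:400,120:520],(500,500));b=cv2.resize(S['frame'][135:205,235:285],(300,420),interpolation=cv2.INTER_CUBIC)
o=np.zeros((500,800,3),np.uint8);o[:,:500]=a;o[:420,500:]=b
cv2.imwrite('pics/fin.png',o[...,::-1])
for c in(w,S):
    for l in('post_grip','post_collar'):
        for r in landmark_of(c,l)[:4]:
            if r['position'][1]>0: print(l,round(r['p'],2),r['position'])
"
```

```text
(array([253.91176471, 174.46568627]), array([ 25,  46,  18,  22, 204], dtype=int32))
(array([254.09550562, 175.26404494]), array([ 26,  47,  17,  21, 178], dtype=int32))
[253.9 171.8] [252.  172.6]
top blue rows 229 237 234 154
21.25 [0.53143956 0.11800625 0.23343461] [ 0.17324017  0.05614381 -0.42210535]
post_grip 0.65 [0.5341, 0.1151, 0.0702]
post_grip 0.45 [0.5551, 0.1171, 0.0247]
post_collar 0.91 [0.5327, 0.1152, 0.019]
post_grip 0.53 [0.5323, 0.1133, 0.0736]
post_collar 0.68 [0.5341, 0.114, 0.0227]
```

View pics/fin.png

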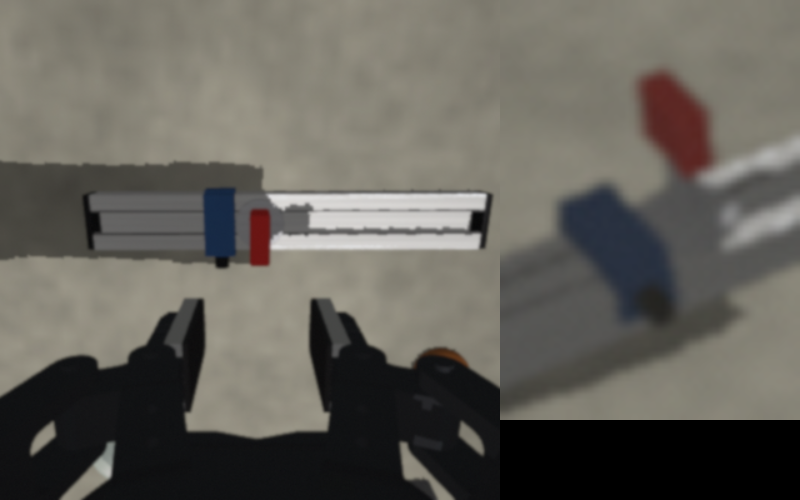

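The final view shows the post upright with its handle across the rail (260,237) and its collar against the stop (220,222). The stop has not moved, so I hand the job in.

```bash
python3 -c "
from bench import *
print(job_done())"
```

```text
the job is handed in; nothing more can be done
None
```

The post is in the slot with its collar down on the rail and against the stop. It was given the quarter turn, released upright and handed in at about 21 s; the stop did not shift in the camera images, the gripper never neared the glassware or vial rack, and the hand-in gave no verdict.

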